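# Turn a painted panel over and hold it on a sprung jig for its hanger

## Robot

A 6-joint arm with a two-finger parallel gripper is mounted at the origin on the work surface. World frame = base frame: x ahead of the robot, y to its left, z up, the work surface at z = 0. Lengths are in m, angles in rad, forces in N, time in s.
With the tool pointing down it reaches from about 0.25 to 0.725 m from the base axis. Payload 9.7 kg.
Tool frame: the origin (TCP) lies on the mounting face of the last link; the fingertips stand 173 mm ahead of it and the grasp point (between the pads) lies 155 mm ahead of it (grip_depth is the distance from the TCP to the grasp point, in m); z points along the fingers, y is the line along which they close (so a half turn about z gives the same grasp; the last joint's range is limited). The gripper opens to 85 mm and grips with 20 to 120 N. Pads are 22 mm wide; open, the fingers measure 114 mm over their backs; the gripper's body (76 mm by 85 mm) begins 54 mm behind the grasp point. The pads swing forward as they close: fully open they stand 13 mm farther back than shut.
Start: joints at [1.254, 0.087, 0.176, 1.66, 0, 1.571], TCP at [0.171, 0.523, 0.405] pointing down, gripper open.
Joint ranges: [-3.13, 3.13], [-0.85, 1.81], [-1.15, 1.24], [-2.2, 2.28], [-1.44, 1.52], [-3.14, 3.14]. Speed limits (rad/s): [2.22, 2.22, 2.57, 3.14, 3.14, 3.14].

## Interface

Orientations are given as a 3x3 rotation matrix whose columns are the frame's x, y, z axes.
In Python, from bench import get_obs, capture, close_job, grip_depth gives the robot as it stands.
- The arm moves only by the shell command python3 -m handwheel 'ROWS' [OPENING] [FORCE]. ROWS is a JSON object of lists of equal length, an entry for each row: "linear": the shift along the tool's x, y, z in m, a list of three; "twist": the turn, a rotation vector about the tool's x, y, z in rad, a list of three. In form: {"linear": [[dx, dy, dz], ...], "twist": [[rx, ry, rz], ...]}. A call has 1 to 12 rows; each row is the pose to reach, as a shift and turn from the pose commanded when the call began, along the tool's axes at that moment; what a row does not reach only later rows make up. A row lasts 1/12 s, in which the tool goes at most 41.7 mm and 7.16 degrees, less where a joint would pass 70% of its speed; a pose out of reach is approached as far as the arm can. A call with a gripper value outside its range is refused whole. OPENING is the opening, from -1 (shut) to 1 (fully open), set as the call begins (- or left out, the last holds). The fingers move at their own pace and stop on an object; FORCE is the grip in N (left out, the last holds). Time passes only in rows, so rows that repeat a pose let the fingers close. It gives the time, the measured TCP pose, the force, the opening and the grip force at its end, in the units of the state.
- get_obs(): the state, without advancing time (a new reading comes with each control period).
- capture(name): name is "scene" or "top" or "wrist"; returns a dict with "pixels" (420x560x3 uint8, red, green, blue), "camera_matrix" (3x3 intrinsics, pixels), "rvec" (rotation vector, rad) and "tvec" (3), from world to camera coordinates, as OpenCV has them. Camera axes: x right, y down, z forward; pixel columns grow to the right and rows downward; lengths in m; the calibration is good to about 2 mm. A picture is of the moment at which its call begins. There is no depth.
- close_job(): hands the job in; it is judged then, once.
The state is a dict: "time": time; "joint_pos": joint angles; "qvel": joint speeds; "effort": joint torques, N m; "position": TCP position; "tool_rot": TCP orientation; "wrist_force": force on the tool from outside, world axes, zero at the start; "wrist_torque": the same for the moment, N m; "finger_gap": finger opening in m; "grip_force": force on a finger pad.
Only numpy, scipy, OpenCV 4.12 (cv2) and the standard library are available. Lean on these libraries where they do the work, as an engineer would, in place of code of your own. Each camera call takes 0.05 s, during which the arm holds its last target. There are 200 camera calls.

## Task

Lift the painted wooden panel off the easel, turn it over and lay it on the sloping bed of the jig, painted face resting gently and flat against the bed, bare back outward, centred and square, its lower edge on the sprung metal ledge. Press it down the slope until the ledge is about half way along its travel (roughly 10 N), keep that push steady without ever driving the ledge to its end, and finish while still holding and pressing the panel so that I can screw a hanger on its back. Do not drop the panel, end with the gripper itself clear of the jig, and leave the cup, the jar and the paint box where they stand.

Things in the scene. Friction and masses are not known exactly. Their poses are not given: they have to be found in the camera images.
- panel: Flat wooden panel 110 x 160 x 12 mm (x, y, z), 0.11 to 0.2 kg, origin at its centre. +z out of the painted face (leaf shapes), -z out of the bare back (two dark pilot holes); +y to its lower edge. Starts leaning 55 deg from level on the easel, painted face out and up. Its upper 75 mm stand free above the easel: pinch the 12 mm there, reaching down the slope.
- easel: Fixed plywood table easel, foot 150 x 150 mm, 130 mm high. Origin: centre of the foot, on the table; z up. Its board, 130 mm wide, faces the easel's +y (robot's left, within 20 deg) and upward, 55 deg from level, and ends 85 mm up the slope from its fixed wooden ledge, which stands 30 mm out. Easel and jig may stand either way round, left or right.
- jig: Fixed jig, facing the other way than the easel: plywood foot 150 x 150 mm, carrying the sloping bed with the sprung ledge on its -y side (robot's right, within 20 deg). Origin: centre of the foot, on the table; z up.
- bed: The jig's wooden bed, 130 mm wide, 55 deg from level. Origin: mid-width on its surface, at the upper face of the unpressed ledge, 58 mm above the table. +y up the slope, +z out of the surface, x level. Ends at y = 85 mm, free above. The panel, turned over on the unpressed ledge, has its centre at y = 80, z = 6 mm, its y axis down the slope and its z into the bed.
- ledge (a joint): Travel of the sprung aluminium ledge (bar 110 mm wide, 12 mm thick, standing 24 mm out of the bed) down the slope: 0 at rest, 0.024 m at its end stop. A spring pushes it back with 0.8 N per mm, so 0.012 m is half way and takes about 10 N.
- cup: Bystander: open grey plastic water cup, 76 mm across, 70 mm high, origin under its centre.
- jar: Bystander: small closed jar, 52 mm across, 70 mm high, origin under its centre.
- paintbox: Bystander: flat yellow watercolour box, 70 x 220 x 16 mm, origin under its centre.
There are look-alikes about, which are no part of the job. What is shaped like the jig but black is not meant. Leave any blue look-alike of the panel alone.

How it is judged:
By the outcome, as a careful person would: the job done as asked, in the order asked, and still so for the second after the job is handed in, while the arm keeps its last pose, push and grip.
It also fails if it takes over 48 s, if anything falls off the work surface, if the arm or the gripper's body presses on something with over 40 N, if the wrist force passes 120 N, or if a joint passes its speed limit or range.

## Working session

There is one attempt and no reset: what is moved stays moved. The work goes in short steps, Python scripts to look and compute and a shell command to move; the robot and the scene stay as the last step left them, time stands still between calls to the robot, and variables do not carry over. Pictures are saved under pics/ and viewed, at most 10 in all, crops included, and the job is handed in when it is done.

```bash
mkdir -p pics; ls
python3 - <<'E'
from bench import *
import cv2,numpy as np
for n in ("scene","top"):
    c=capture(n); cv2.imwrite(f"pics/{n}0.png",c["pixels"][:,:,::-1]); 
    R=cv2.Rodrigues(np.array(c["rvec"]))[0]; print(n,c["camera_matrix"],-R.T@np.array(c["tvec"]).ravel(),R[2])
print(grip_depth, get_obs())
E
```

```text
pics
scene [[446.34648187   0.         275.74228967]
 [  0.         446.34648187 203.28101363]
 [  0.           0.           1.        ]] [ 1.2741129  -0.46411901  0.94420534] [-0.61830669  0.34186909 -0.70768804]
top [[505.35579162   0.         279.65438873]
 [  0.         505.35579162 216.01345982]
 [  0.           0.           1.        ]] [ 0.4009621  -0.0875462   1.58168901] [ 8.60894192e-02 -6.32856441e-04 -9.96287213e-01]
0.1547 {'time': 0.1, 'joint_pos': array([1.25400714e+00, 8.74299646e-02, 1.75208353e-01, 1.65979586e+00,
       2.46092142e-06, 1.57079251e+00]), 'qvel': array([ 0.00097959, -0.00277227,  0.00140431, -0.00012839,  0.00057942,
       -0.00017401]), 'effort': array([-1.58659100e-04, -5.21560264e+01,  4.65652478e+01,  1.61519361e-02,
       -1.12270649e-05, -2.39679785e-06]), 'position': array([0.17133663, 0.52263991, 0.40403757]), 'tool_rot': array([[-9.50241727e-01,  3.11513263e-01, -3.82745458e-04],
       [ 3.11513498e-01,  9.50241020e-01, -1.15961307e-03],
       [ 2.46558254e-06, -1.22114311e-03, -9.99999254e-01]]), 'wrist_force': array([ 0.74330653, -1.39758669,  0.35933739]), 'wrist_torque': array([ 0.02014455,  0.00687374, -0.00478439]), 'grip_force': 0.0, 'finger_gap': 0.08525605727021818}
```

View pics/scene0.png

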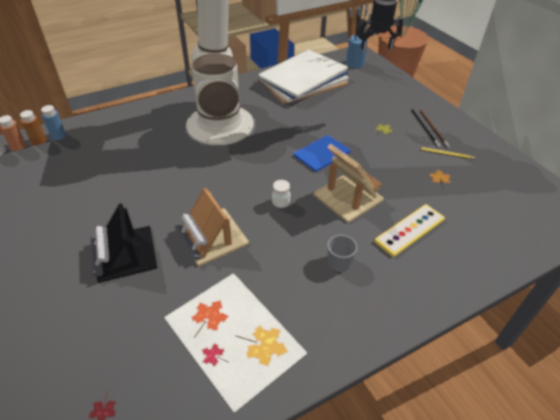

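View pics/top0.png

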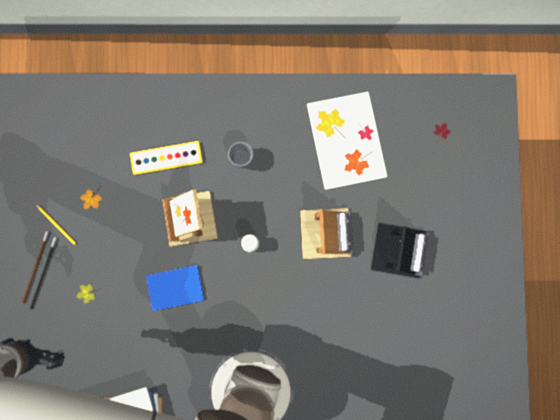

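The scene picture shows the easel at (350,180) and the wooden jig at (210,225). In the top picture the easel and leaf-painted panel are at (187,216). The wooden jig is at (327,233), with its aluminium ledge at (344,232).

Candidates in the top picture:
- **Jig:** wooden at (327,233) or black at (400,250). The wooden one fits, since black is excluded.
- **Panel:** leaf-painted and leaning on the easel at (184,213), blue flat at (175,287), or white sheet of paper at (346,140). The one leaning on the easel fits.

I'll confirm with an enlarged crop.

Run:
```python
import cv2,numpy as np
t=cv2.imread("pics/top0.png");s=cv2.imread("pics/scene0.png")
def cr(i,x,y): return cv2.resize(i[y:y+60,x:x+80],(400,300),interpolation=cv2.INTER_CUBIC)
cv2.imwrite("pics/crop1.png",np.vstack([np.hstack([cr(t,150,185),cr(t,290,203)]),np.hstack([cr(s,305,140),cr(s,172,188)])]))
```

```text
(no output)
```

View pics/crop1.png

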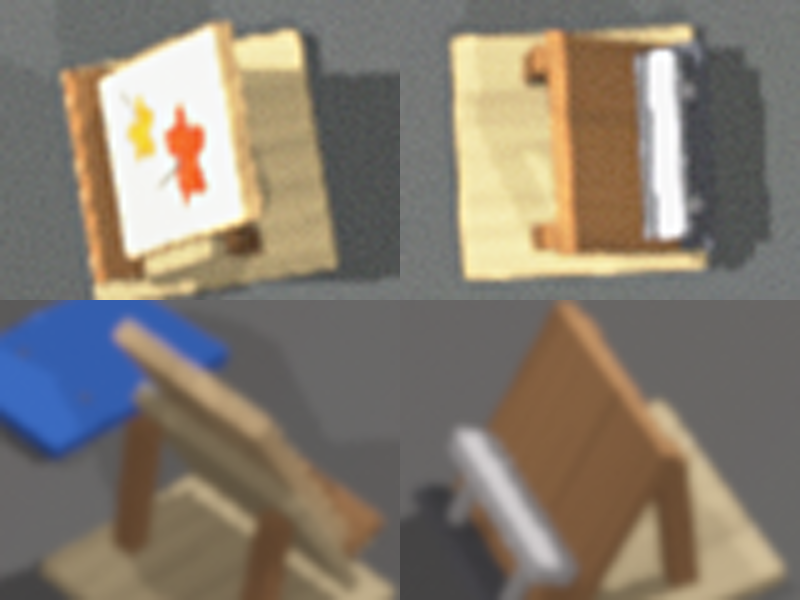

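The crop confirms both: the leaf-painted panel on the wooden easel, and the brown wooden bed with the aluminium ledge. Next come the rough measurements and the wrist camera pose.

```bash
cat > h.py <<'E'
from bench import get_obs, capture, close_job, grip_depth
import cv2, numpy as np, pickle
from scipy.spatial.transform import Rotation as Rn
np.set_printoptions(precision=4,suppress=True)
def snap(n,name):
    c=capture(n); c["obs"]=get_obs(); pickle.dump(c,open(f"pics/{name}.pkl","wb")); cv2.imwrite(f"pics/{name}.png",c["pixels"][:,:,::-1]); return c
def load(name): return pickle.load(open(f"pics/{name}.pkl","rb"))
def ray(c,p):
    R=cv2.Rodrigues(np.array(c["rvec"],float))[0]; o=-R.T@np.array(c["tvec"],float).ravel()
    d=R.T@np.linalg.inv(c["camera_matrix"])@np.array([p[0],p[1],1.]); return o,d/np.linalg.norm(d)
def onz(c,p,z):
    o,d=ray(c,p); return o+d*(z-o[2])/d[2]
def tri(*cp):  # (cam,pixel)... -> point, rms miss
    A=np.zeros((3,3));b=np.zeros(3);L=[]
    for c,p in cp:
        o,d=ray(c,p); M=np.eye(3)-np.outer(d,d); A+=M;b+=M@o;L.append((o,M))
    x=np.linalg.solve(A,b); return x,max(np.linalg.norm(M@(x-o)) for o,M in L)
def proj(c,X): return cv2.projectPoints(np.array(X,float).reshape(-1,3),np.array(c["rvec"],float),np.array(c["tvec"],float),c["camera_matrix"],None)[0].reshape(-1,2)
E
python3 - <<'E'
from h import *
t=snap("top","top1"); s=snap("scene","scene1"); w=snap("wrist","w0")
C=lambda x0,y0,u,v:(x0+u/5-.4,y0+v/5-.4)
# foot corners on table plane z=.012 (crop coords)
for n,x0,y0,pts in (("easel foot",150,185,[(298,30),(337,266)]),("jig foot",290,203,[(452,38),(465,280),(703,268)])):
    for u,v in pts: print(n,onz(t,C(x0,y0,u-(400 if x0==290 else 0),v),.012))
# panel top-edge corners in top and scene
for a,b in (((225,22),(265,425)),((258,215),(120,325))):
    print("panel top",tri((t,C(150,185,*a)),(s,C(305,140,b[0],b[1]-300))))
for a,b in (((555,32),(680,452)),((572,252),(565,305))):
    print("bed top",tri((t,C(290,203,a[0]-400,a[1])),(s,C(172,188,b[0]-400,b[1]-300))))
R=cv2.Rodrigues(np.array(w["rvec"]))[0]; o=get_obs(); T=o["tool_rot"]
print("cam in tool",T.T@(-R.T@w["tvec"].ravel()-o["position"]),T.T@R.T,w["camera_matrix"][0])
E
```

```text
easel foot [0.6164 0.1321 0.012 ]
easel foot [0.4687 0.106  0.012 ]
jig foot [ 0.5548 -0.152   0.012 ]
jig foot [ 0.4043 -0.1596  0.012 ]
jig foot [ 0.4117 -0.307   0.012 ]
panel top (array([0.5964, 0.1482, 0.1995]), np.float64(0.002332786117725402))
panel top (array([0.4897, 0.1286, 0.1983]), np.float64(0.0022030073855899813))
bed top (array([ 0.5484, -0.2037,  0.1267]), np.float64(0.0034719341945003493))
bed top (array([ 0.421 , -0.2134,  0.1259]), np.float64(0.0026833965619655386))
cam in tool [ 0.0841 -0.0008  0.0304] [[ 0.0008 -0.9461 -0.324 ]
 [ 1.      0.0009 -0.0003]
 [ 0.0005 -0.324   0.9461]] [370.4493   0.     275.5509]
```

```bash
cat >> h.py <<'E'
def frame(yaw,tilt):  # tool pointing down, tilted: tool z = f*sin(tilt) - up*cos(tilt); f=+y' ; degrees
    a=np.radians(yaw);t=np.radians(tilt);x=np.array([np.cos(a),np.sin(a),0]);f=np.array([-np.sin(a),np.cos(a),0]);u=np.array([0,0,1.])
    z=f*np.sin(t)-u*np.cos(t); y=f*np.cos(t)+u*np.sin(t); return np.stack([-x,y,z],1)
def go(P,R,ref=None):
    o=get_obs(); T=o["tool_rot"] if ref is None else ref[1]; p=o["position"] if ref is None else ref[0]
    l=T.T@(np.array(P)-p); r=Rn.from_matrix(T.T@R).as_rotvec()
    print("linear",l.round(4),"%.0fmm"%(1e3*np.linalg.norm(l)),"twist",r.round(4),"%.1fdeg"%np.degrees(np.linalg.norm(r)),"t",round(o["time"],2))
E
python3 -c "
from h import *
go([.52,.14,.48],frame(10,0))"
```

```text
linear [-0.4505 -0.255  -0.0755] 523mm twist [-0.0007 -0.0002 -0.4913] 28.2deg t 0.25
```

```bash
python3 -m handwheel '{"linear":[[-0.45,-0.255,-0.075],[-0.45,-0.255,-0.075],[-0.45,-0.255,-0.075],[-0.45,-0.255,-0.075],[-0.45,-0.255,-0.075],[-0.45,-0.255,-0.075],[-0.45,-0.255,-0.075],[-0.45,-0.255,-0.075],[-0.45,-0.255,-0.075],[-0.45,-0.255,-0.075],[-0.45,-0.255,-0.075],[-0.45,-0.255,-0.075]],"twist":[[0,0,-0.49],[0,0,-0.49],[0,0,-0.49],[0,0,-0.49],[0,0,-0.49],[0,0,-0.49],[0,0,-0.49],[0,0,-0.49],[0,0,-0.49],[0,0,-0.49],[0,0,-0.49],[0,0,-0.49]]}'; python3 -c "
from h import *
go([.52,.14,.48],frame(10,0))"
```

```text
time: 1.25
position: [0.4968, 0.1642, 0.475]
tool_rot: [[-0.985, -0.172, 0.0], [-0.172, 0.985, 0.0], [-0.0, 0.0, -1.0]]
wrist_force: [-0.1, 0.8, -0.1]
finger_gap: 0.0855
grip_force: 0.0
linear [-0.0187 -0.0278 -0.005 ] 34mm twist [ 0.0001  0.0005 -0.0015] 0.1deg t 1.25
```

```bash
python3 -c "
from h import *
snap('wrist','w1')
go([.44,.14,.42],frame(10,0))"
```

```text
linear [ 0.063  -0.0095  0.0548] 84mm twist [-0.0023  0.0016 -0.0051] 0.3deg t 1.3
```

View pics/w1.png

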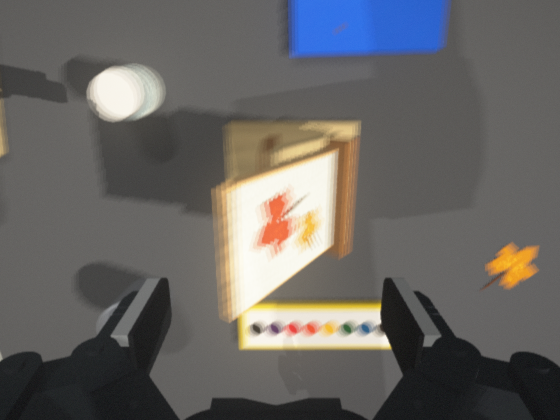

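The wrist picture shows the panel's white face at (280,230) and its top edge near x≈225. It's blurred because the arm was still moving. I'll take two settled views and find the face quad.

```bash
python3 -m handwheel '{"linear":[[0.035,0,0.03],[0.06,-0.01,0.055],[0.06,-0.01,0.055],[0.06,-0.01,0.055],[0.06,-0.01,0.055],[0.06,-0.01,0.055]],"twist":[[0,0,0],[0,0,0],[0,0,0],[0,0,0],[0,0,0],[0,0,0]]}' | head -2; python3 -c "
from h import *
snap('wrist','w2')"
python3 -m handwheel '{"linear":[[-0.04,0,0],[-0.08,0.02,0],[-0.1,0.04,0],[-0.1,0.04,0],[-0.1,0.04,0],[-0.1,0.04,0]],"twist":[[0,0,0],[0,0,0],[0,0,0],[0,0,0],[0,0,0],[0,0,0]]}' |head -2
cat > quad.py <<'E'
from h import *
def quad(c,guess):
    im=c["pixels"]; hsv=cv2.cvtColor(im,cv2.COLOR_RGB2HSV)
    m=((hsv[...,1]<45)&(hsv[...,2]>150)).astype(np.uint8)
    n,l,st,ce=cv2.connectedComponentsWithStats(m)
    u=proj(c,guess)[0]; k=min((i for i in range(1,n) if st[i,4]>800),key=lambda i:np.hypot(*(ce[i]-u)))
    ct=max(cv2.findContours((l==k).astype(np.uint8),cv2.RETR_EXTERNAL,cv2.CHAIN_APPROX_NONE)[0],key=cv2.contourArea)
    h=cv2.convexHull(ct); 
    for e in np.arange(3,25,.5):
        a=cv2.approxPolyDP(h,e,True)
        if len(a)==4: break
    q=a.reshape(4,2).astype(float); pts=ct.reshape(-1,2).astype(float); L=[]
    for i in range(4):
        p0,p1=q[i],q[(i+1)%4]; d=(p1-p0)/np.linalg.norm(p1-p0); nn=np.array([-d[1],d[0]])
        s=(pts-p0)@d; w=abs((pts-p0)@nn); k2=(w<3)&(s>.12*np.linalg.norm(p1-p0))&(s<.88*np.linalg.norm(p1-p0))
        vx,vy,x,y=cv2.fitLine(pts[k2].astype(np.float32),cv2.DIST_HUBER,0,.01,.01).ravel(); L.append(np.cross([x,y,1],[x+vx,y+vy,1]))
    Q=[]
    for i in range(4):
        p=np.cross(L[i-1],L[i]); Q.append(p[:2]/p[2])
    return np.array(Q)
E
python3 - <<'E'
from quad import *
b=snap('wrist','w3'); a=load('w2'); t=load('top1')
g=[.53,.18,.15]; qs=[quad(c,g) for c in (a,b,t)]
for q in qs: print(q.round(1).tolist())
def match(q0,c0,q1,c1): # reorder q1 to q0 by best triangulation
    best=min((sum(tri((c0,q0[i]),(c1,np.roll(q1,k,0)[i]))[1] for i in range(4)),k) for k in range(4)); return np.roll(q1,best[1],0)
q1=match(qs[0],a,qs[1],b)
q2=match(qs[0],a,qs[2],t)
X=[]
for i in range(4):
    p=tri((a,qs[0][i]),(b,q1[i])); p3=tri((a,qs[0][i]),(b,q1[i]),(t,q2[i])); print(p,p3); X.append(p3[0])
X=np.array(X); print("sides",np.linalg.norm(X-np.roll(X,-1,0),axis=1)); 
c=X.mean(0);n=np.linalg.svd(X-c)[2][2]; n*=np.sign(n[2]); print("centre",c,"normal",n,"res",(X-c)@n)
E
```

```text
time: 1.8
position: [0.4392, 0.1464, 0.4216]
time: 2.35
position: [0.5305, 0.2029, 0.4201]Traceback (most recent call last):
  File "<stdin>", line 3, in <module>
  File "quad.py", line 12, in quad
    q=a.reshape(4,2).astype(float); pts=ct.reshape(-1,2).astype(float); L=[]
      ~~~~~~~~~^^^^^
ValueError: cannot reshape array of size 10 into shape (4,2)
```

```bash
python3 -c "
from h import *
im=[]
for n in ('w2','w3'):
    c=load(n); hsv=cv2.cvtColor(c['pixels'],cv2.COLOR_RGB2HSV); m=((hsv[...,1]<45)&(hsv[...,2]>150)).astype(np.uint8)*255
    im.append(np.vstack([c['pixels'][:,:,::-1],cv2.cvtColor(m,cv2.COLOR_GRAY2BGR)]))
cv2.imwrite('pics/w23.png',cv2.resize(np.hstack(im),(800,600),interpolation=cv2.INTER_AREA))"
```

```text
(no output)
```

View pics/w23.png

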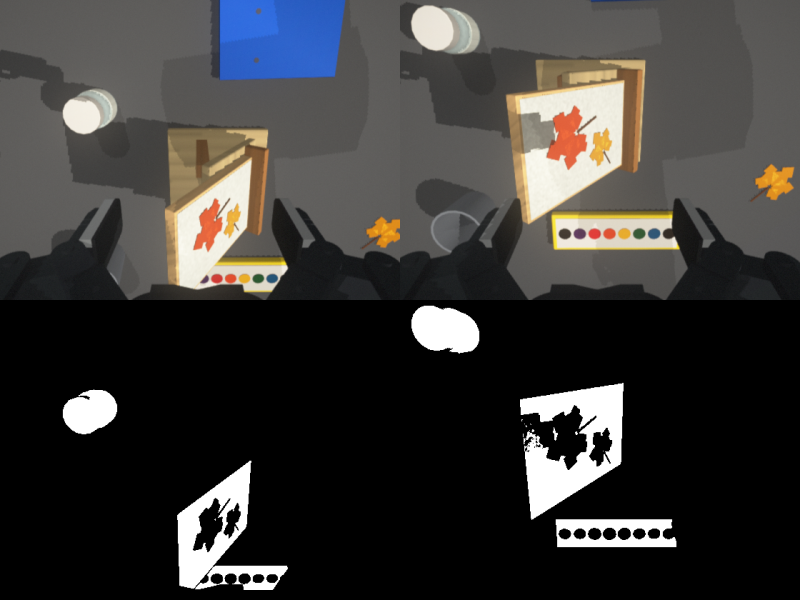

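w2 merges the panel with the paint box at its lower corner (180,585). w3 is clean, with the face corners at about (520,398), (623,383), (620,463) and (531,518) in the half-scale mask. I'll take one more view from higher up.

```bash
python3 -m handwheel '{"linear":[[-0.01,-0.03,-0.025],[-0.02,-0.06,-0.05],[-0.03,-0.09,-0.07],[-0.03,-0.09,-0.07],[-0.03,-0.09,-0.07],[-0.03,-0.09,-0.07]],"twist":[[0,0,0],[0,0,0],[0,0,0],[0,0,0],[0,0,0],[0,0,0]]}' |head -2
cat > meas.py <<'E'
from quad import *
import sys
def match(q0,c0,q1,c1):
    best=min((sum(tri((c0,q0[i]),(c1,np.roll(q1,k,0)[i]))[1] for i in range(4)),k) for k in range(4)); return np.roll(q1,best[1],0)
a=load('w3'); b=load('w4'); t=load('top1'); g=[.53,.18,.15]
qs=[quad(c,g) for c in (a,b,t)]
for q in qs: print(q.round(1).tolist())
q1=match(qs[0],a,qs[1],b); q2=match(qs[0],a,qs[2],t); X=[]
for i in range(4):
    p=tri((a,qs[0][i]),(b,q1[i])); p3=tri((a,qs[0][i]),(b,q1[i]),(t,q2[i])); print(*p,*p3); X.append(p[0])
X=np.array(X); print("sides",np.linalg.norm(X-np.roll(X,-1,0),axis=1))
c=X.mean(0);n=np.linalg.svd(X-c)[2][2]; n*=np.sign(n[2]); print("centre",c,"normal",n,"res",(X-c)@n)
E
python3 -c "
from h import *
snap('wrist','w4')"; python3 meas.py
```

```text
time: 2.9
position: [0.5747, 0.1187, 0.49]
[[311.8, 116.3], [308.5, 228.7], [183.4, 307.3], [168.0, 139.1]]
[[396.6, 80.0], [386.9, 179.1], [320.1, 221.3], [325.6, 80.0]]
[[195.7, 142.8], [198.5, 159.9], [134.5, 171.4], [132.6, 153.9]]
[0.4726 0.2236 0.0674] 0.00016428772876186956 [0.4978 0.1054 0.7572] 0.08942278111592437
[0.5737 0.2414 0.0686] 7.734092071585307e-05 [0.6528 0.2312 0.0048] 0.12789935030684466
[0.5882 0.1554 0.1954] 7.760980153453778e-05 [0.6611 0.1559 0.095 ] 0.039995560384870246
[0.4872 0.1375 0.1944] 5.092500984615307e-05 [0.5069 0.1781 0.4637] 0.10334528350293859
sides [0.1026 0.1539 0.1026 0.1541]
centre [0.5304 0.1895 0.1315] normal [-0.149   0.8104  0.5666] res [-0.  0. -0.  0.]
```

The panel measures consistently: the white area is 102.6 x 154 mm, planar, and the slope is 55.5°. Before grasping I'll measure the jig the same way.

```bash
python3 -c "
from h import *
go([.51,-.22,.42],frame(3.5,0))"
```

```text
linear [ 0.1221 -0.323   0.0695] 352mm twist [ 0.0002 -0.      0.112 ] 6.4deg t 2.95
```

```bash
python3 -m handwheel '{"linear":[[0.122,-0.323,0.07],[0.122,-0.323,0.07],[0.122,-0.323,0.07],[0.122,-0.323,0.07],[0.122,-0.323,0.07],[0.122,-0.323,0.07],[0.122,-0.323,0.07],[0.122,-0.323,0.07],[0.122,-0.323,0.07],[0.122,-0.323,0.07],[0.122,-0.323,0.07],[0.122,-0.323,0.07]],"twist":[[0,0,0.11],[0,0,0.11],[0,0,0.11],[0,0,0.11],[0,0,0.11],[0,0,0.11],[0,0,0.11],[0,0,0.11],[0,0,0.11],[0,0,0.11],[0,0,0.11],[0,0,0.11]]}' | head -2; python3 -c "
from h import *
snap('wrist','j1')"
python3 -m handwheel '{"linear":[[0.03,-0.02,-0.02],[0.05,-0.05,-0.04],[0.05,-0.08,-0.04],[0.05,-0.08,-0.04],[0.05,-0.08,-0.04],[0.05,-0.08,-0.04]],"twist":[[0,0,0],[0,0,0],[0,0,0],[0,0,0],[0,0,0],[0,0,0]]}' |head -2;python3 -c "
from h import *
snap('wrist','j2')
im=[]
for n in ('j1','j2'):
    c=load(n); u=proj(c,[.485,-.235,.09])[0].astype(int); x,y=np.clip(u-[100,150],0,[360,120]); print(x,y)
    im.append(cv2.resize(c['pixels'][y:y+300,x:x+200,::-1],(400,600),interpolation=cv2.INTER_CUBIC))
cv2.imwrite('pics/j12.png',np.hstack(im))"
```

```text
time: 3.95
position: [0.5106, -0.2189, 0.4196]
time: 4.5
position: [0.4663, -0.3019, 0.4594]
158 3
244 46
```

View pics/j12.png

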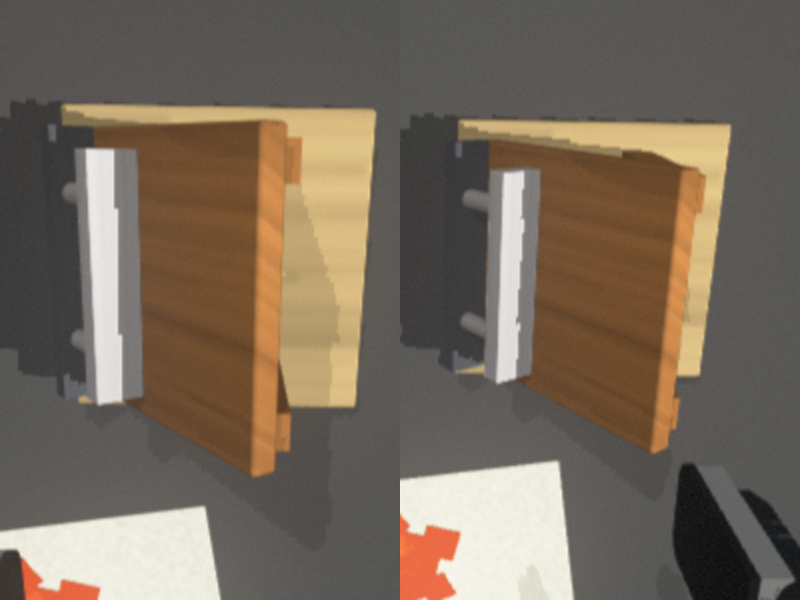

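The left half (j1) shows the bed top edge corners at (260,123) and (252,476), and the ledge/bed corners at (135,150) and (142,398). The right half (j2) shows the same points at (683,168), (653,452), (540,170) and (530,376). Next I'll triangulate them and check the sizes.

Run:
```python
from h import *
a,b=load('j1'),load('j2')
P={"topL":((260,123),(283,168)),"topR":((252,476),(253,452)),"ledL":((135,150),(140,170)),"ledR":((142,398),(130,376))}
X={}
for k,(u,v) in P.items():
    f=lambda x0,y0,q:(x0+q[0]/2-.25,y0+q[1]/2-.25)
    x,e=tri((a,f(158,3,u)),(b,f(244,46,v))); X[k]=x; print(k,x,e)
t=(X["topL"]+X["topR"])/2; l=(X["ledL"]+X["ledR"])/2
w1=X["topR"]-X["topL"];w2=X["ledR"]-X["ledL"];up=t-l
for w in(w1,w2): print("width",np.linalg.norm(w),"yaw",np.degrees(np.arctan2(w[1],w[0])))
print("slope len",np.linalg.norm(up),"angle",np.degrees(np.arctan2(up[2],np.hypot(*up[:2]))),"yaw of up",np.degrees(np.arctan2(-up[0],up[1])),"mid top",t,"mid led",l)
```

```text
topL [ 0.4165 -0.2169  0.1253] 0.0007989910333146122
topR [ 0.5435 -0.2108  0.1292] 0.0003253521213604042
ledL [ 0.4287 -0.2671  0.0595] 0.00013722780721011537
ledR [ 0.5388 -0.2616  0.0596] 5.414176394899295e-05
width 0.12723749744888385 yaw 2.7482860314191853
width 0.11017004860222152 yaw 2.8723279370904162
slope len 0.08452656948138154 angle 53.2336266329635 yaw of up 4.277273355671609 mid top [ 0.48   -0.2139  0.1273] mid led [ 0.4837 -0.2643  0.0595]
```

The jig checks out: ledge width 110.2 mm, ledge height 59 mm, bed top at 127 mm and yaw 2.9°. Next is the pre-grasp.

```bash
cat >> h.py <<'E'
RE=frame(10.2,34.7); G=np.array([.5313,.1846,.1281])-.052*RE[:,2]; TG=G-grip_depth*RE[:,2]
RB=frame(2.85,-35); OB=np.array([.483,-.2635,.0586])   # tool rot at bed; bed origin
UB=-RB[:,2]; NB=-RB[:,1]                          # up slope, out of bed
E
python3 -c "
from h import *
print(TG,RB,UB,NB)
go(TG-.11*RE[:,2],RE)"
```

```text
[0.5521 0.0688 0.298 ] [[-0.9988 -0.0407  0.0285]
 [-0.0497  0.8181 -0.5729]
 [-0.     -0.5736 -0.8192]] [-0.0285  0.5729  0.8192] [ 0.0407 -0.8181  0.5736]
linear [-0.1168  0.3019  0.0711] 331mm twist [-0.6044  0.0339 -0.1097] 35.2deg t 4.55
```

```bash
python3 -m handwheel '{"linear":[[-0.117,0.302,0.071],[-0.117,0.302,0.071],[-0.117,0.302,0.071],[-0.117,0.302,0.071],[-0.117,0.302,0.071],[-0.117,0.302,0.071],[-0.117,0.302,0.071],[-0.117,0.302,0.071],[-0.117,0.302,0.071],[-0.117,0.302,0.071],[-0.117,0.302,0.071],[-0.117,0.302,0.071]],"twist":[[-0.604,0.034,-0.11],[-0.604,0.034,-0.11],[-0.604,0.034,-0.11],[-0.604,0.034,-0.11],[-0.604,0.034,-0.11],[-0.604,0.034,-0.11],[-0.604,0.034,-0.11],[-0.604,0.034,-0.11],[-0.604,0.034,-0.11],[-0.604,0.034,-0.11],[-0.604,0.034,-0.11],[-0.604,0.034,-0.11]]}' 0.0; python3 -c "
from h import *
print(get_obs()['joint_pos'])
go(TG,RE)"
```

```text
time: 5.55
position: [0.5632, 0.0055, 0.389]
tool_rot: [[-0.984, -0.145, -0.099], [-0.176, 0.81, 0.559], [-0.0, 0.568, -0.823]]
wrist_force: [-0.5, 0.4, -1.1]
finger_gap: 0.0429
grip_force: 0.0
[-0.0988  0.2066  0.2364  1.7858  0.5787 -0.3309]
linear [-0.0002  0.0012  0.1114] 111mm twist [-0.0012  0.0012 -0.0009] 0.1deg t 5.55
```

```bash
python3 -m handwheel '{"linear":[[0,0.001,0.03],[0,0.001,0.06],[0,0.001,0.085],[0,0.001,0.1],[0,0.001,0.111],[0,0.001,0.111],[0,0.001,0.111]],"twist":[[0,0,0],[0,0,0],[0,0,0],[0,0,0],[0,0,0],[0,0,0],[0,0,0]]}'; python3 -c "
from h import *
snap('wrist','g0'); snap('scene','g0s')
c=load('g0')['pixels'][:,:,::-1]; s=load('g0s')
u=proj(s,G)[0].astype(int); print(u)
cv2.imwrite('pics/g0v.png',np.hstack([cv2.resize(c,(400,300)),cv2.resize(s['pixels'][u[1]-60:u[1]+45,u[0]-70:u[0]+70,::-1],(400,300))]))"
```

```text
time: 6.13
position: [0.5523, 0.068, 0.2984]
tool_rot: [[-0.985, -0.144, -0.099], [-0.175, 0.81, 0.56], [-0.001, 0.568, -0.823]]
wrist_force: [-0.0, -0.8, -0.0]
finger_gap: 0.0428
grip_force: 0.0
[344 159]
```

View pics/g0v.png

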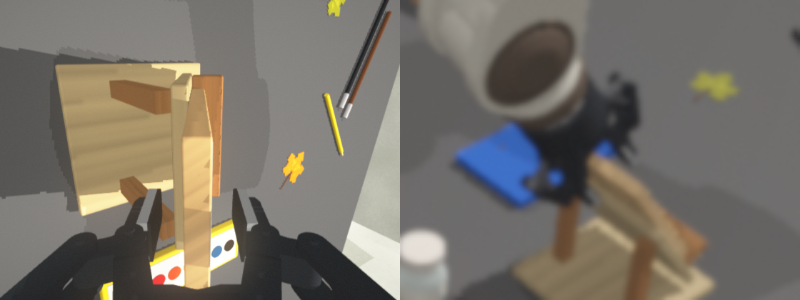

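The panel sits edge-on and centred between the fingers, at (197,200) in the left half. Closing now.

```bash
python3 -m handwheel '{"linear":[[0,0,0],[0,0,0],[0,0,0],[0,0,0],[0,0,0],[0,0,0]],"twist":[[0,0,0],[0,0,0],[0,0,0],[0,0,0],[0,0,0],[0,0,0]]}' -1 60; python3 -m handwheel '{"linear":[[0,0,0],[0,0,0],[0,0,-0.005],[0,0,-0.015],[0,0.005,-0.03]],"twist":[[0,0,0],[0,0,0],[0,0,0],[0,0,0],[0,0,0]]}'
```

```text
time: 6.73
position: [0.5525, 0.0684, 0.2987]
tool_rot: [[-0.985, -0.145, -0.098], [-0.175, 0.81, 0.56], [-0.002, 0.568, -0.823]]
wrist_force: [0.5, -3.4, 5.5]
finger_gap: 0.0114
grip_force: 59.4
time: 7.15
position: [0.5543, 0.0555, 0.3245]
tool_rot: [[-0.984, -0.144, -0.102], [-0.176, 0.81, 0.559], [0.003, 0.568, -0.823]]
wrist_force: [0.8, -0.9, -0.9]
finger_gap: 0.0113
grip_force: 58.6
```

Held. Next I'll work out a high waypoint and the hover above the bed.

```bash
cat >> h.py <<'E'
def bedtcp(y,z,x=0): return OB+UB*(y+.052+grip_depth)+NB*z-RB[:,0]*x
E
python3 -c "
from h import *
go([.54,-.02,.50],frame(8,10)); go(bedtcp(.115,.056),RB); print(bedtcp(.115,.056))
go(bedtcp(.115,.056),RB,([.54,-.02,.50],frame(8,10)))"
```

```text
linear [ 0.0279  0.0407 -0.1852] 192mm twist [ 0.4299 -0.0168  0.034 ] 24.7deg t 7.15
linear [ 0.1089 -0.1181 -0.1174] 199mm twist [ 1.2135 -0.0024  0.1356] 70.0deg t 7.15
[ 0.4761 -0.125   0.3542]
linear [ 0.0779 -0.119   0.127 ] 191mm twist [0.7849 0.02   0.09  ] 45.3deg t 7.15
```

```bash
python3 -m handwheel '{"linear":[[0,0.005,-0.03],[0,0.01,-0.06],[0.01,0.02,-0.09],[0.02,0.03,-0.12],[0.025,0.035,-0.15],[0.028,0.04,-0.185],[0.028,0.04,-0.185],[0.028,0.04,-0.185]],"twist":[[0,0,0],[0,0,0],[0.1,0,0.01],[0.2,0,0.02],[0.3,0,0.03],[0.43,-0.017,0.034],[0.43,-0.017,0.034],[0.43,-0.017,0.034]]}'; python3 -c "
from h import *
go(bedtcp(.115,.056),RB)"
```

```text
time: 7.82
position: [0.5393, -0.0207, 0.5028]
tool_rot: [[-0.99, -0.137, -0.017], [-0.138, 0.975, 0.172], [-0.007, 0.172, -0.985]]
wrist_force: [-0.6, 0.6, -1.5]
finger_gap: 0.0111
grip_force: 58.9
linear [ 0.078  -0.1187  0.1295] 192mm twist [0.784  0.0268 0.0875] 45.2deg t 7.82
```

```bash
python3 -c "
from h import *
P=bedtcp(.115,.056)+[0,0,.1]
go(P,RB); go(bedtcp(.115,.056),RB,(P,RB))"
```

```text
linear [ 0.0773 -0.1014  0.031 ] 131mm twist [0.784  0.0268 0.0875] 45.2deg t 7.82
linear [0.     0.0574 0.0819] 100mm twist [0. 0. 0.] 0.0deg t 7.82
```

```bash
python3 -m handwheel '{"linear":[[0.01,-0.01,0],[0.02,-0.02,0],[0.03,-0.04,0],[0.05,-0.06,0.01],[0.06,-0.08,0.02],[0.077,-0.101,0.031],[0.077,-0.101,0.031],[0.077,-0.101,0.031],[0.077,-0.101,0.031],[0.077,-0.101,0.031],[0.077,-0.101,0.031]],"twist":[[0.1,0,0.01],[0.22,0,0.02],[0.34,0.01,0.04],[0.46,0.02,0.05],[0.58,0.02,0.06],[0.7,0.025,0.08],[0.784,0.027,0.087],[0.784,0.027,0.087],[0.784,0.027,0.087],[0.784,0.027,0.087],[0.784,0.027,0.087]]}';  python3 -m handwheel '{"linear":[[0,0.02,0.028],[0,0.04,0.056],[0,0.057,0.082],[0,0.057,0.082],[0,0.057,0.082],[0,0.057,0.082],[0,0.057,0.082]],"twist":[[0,0,0],[0,0,0],[0,0,0],[0,0,0],[0,0,0],[0,0,0],[0,0,0]]}'
python3 - <<'E'
from h import *
go(bedtcp(.115,.056),RB); print(get_obs()['joint_pos'])
w=snap('wrist','h1'); s=snap('scene','h1s'); t=snap('top','h1t')
u=proj(s,OB+UB*.1)[0].astype(int);v=proj(t,OB+UB*.1)[0].astype(int); cr=lambda c,u:cv2.resize(c['pixels'][u[1]-45:u[1]+45,u[0]-60:u[0]+60,::-1],(400,300),interpolation=cv2.INTER_CUBIC)
print(u,v)
cv2.imwrite('pics/h1v.png',np.vstack([np.hstack([cr(s,u),cr(t,v)]),np.hstack([cv2.resize(w['pixels'][:,:,::-1],(400,300)),cv2.resize(w['pixels'][:300,150:450,::-1],(400,300))])]))
E
```

```text
time: 8.73
position: [0.4771, -0.1237, 0.4521]
tool_rot: [[-0.999, -0.045, 0.026], [-0.051, 0.82, -0.57], [0.004, -0.571, -0.821]]
wrist_force: [-0.3, 0.2, -1.4]
finger_gap: 0.0117
grip_force: 59.2
time: 9.32
position: [0.4768, -0.1243, 0.3549]
tool_rot: [[-0.999, -0.042, 0.028], [-0.051, 0.818, -0.573], [0.001, -0.573, -0.819]]
wrist_force: [-0.2, 0.2, -1.2]
finger_gap: 0.0112
grip_force: 59.3
linear [ 0.0007 -0.0002  0.001 ] 1mm twist [ 0.0004 -0.0001  0.0012] 0.1deg t 9.32
[-0.1268 -0.1433 -0.1863  1.4057 -0.5996 -0.2155]
[214 197] [320 231]
```

View pics/h1v.png

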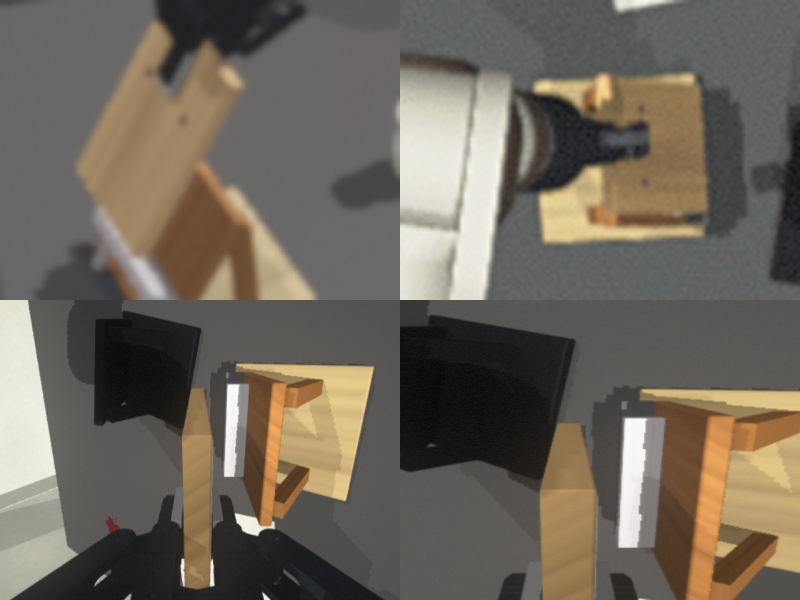

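The panel is turned over with the bare back outward. The bed is parallel beside it, and the panel's near-side top corner is at (197,433) in the wrist view. Next I'll measure the panel's offset in the tool frame, and the jig again relative to the tool.

Run:
```python
from h import *
c=load('h1'); o=c['obs']; T,p=o['tool_rot'],o['position']
g=cv2.cvtColor(c['pixels'],cv2.COLOR_RGB2GRAY).astype(float)
prof=g[:,268:284].mean(1); d=np.gradient(cv2.GaussianBlur(prof[:,None],(1,5),0).ravel())
idx=[i for i in range(100,415) if abs(d[i])>6 and abs(d[i])==max(abs(d[max(i-4,0):i+5]))]; print([(i,round(d[i],1)) for i in idx])
def tz(px,z):  # intersect with tool plane z
    oo,dd=ray(c,px); oo=T.T@(oo-p); dd=T.T@dd; return oo+dd*(z-oo[2])/dd[2]
for v in idx: print(v,tz((275,v),.1267),tz((275,v),.2867))
def rows(v):
    r=g[v-3:v+4].mean(0)[230:325]; q=np.gradient(cv2.GaussianBlur(r[None],(5,1),0).ravel()); return [(i+230,round(q[i])) for i in range(3,92) if abs(q[i])>8 and abs(q[i])==max(abs(q[i-3:i+4]))]
for v in (150,200,230): print(v,rows(v))
```

```text
[(123, np.float64(8.5)), (189, np.float64(6.5)), (404, np.float64(-21.3))]
123 [ 0.0734 -0.001   0.1267] [ 0.0553 -0.0013  0.2867]
189 [ 0.0559 -0.001   0.1267] [ 0.0086 -0.0014  0.2867]
404 [-0.0195 -0.001   0.1267] [-0.1921 -0.0014  0.2867]
150 [(262, 25), (316, 44)]
200 [(254, 17), (298, -14), (315, 44)]
230 [(255, 16), (313, 38)]
```

Run:
```python
from h import *
c=load('h1'); x=-RB[:,0]
print("topL",proj(c,OB+.085*UB-.065*x),"seen 382.5,88;  ledL",proj(c,OB-.055*x),"seen 347,88; ledR",proj(c,OB+.055*x),"seen ~341,185")
for k in ((382.5,88),): 
  j1=load('j1'); print(tri((c,k),(j1,(158+130-.25,3+61.5-.25))))
print(tri((c,(347,88)),(j1,(158+67.5,3+75))))
```

```text
topL [[379.3295 114.354 ]] seen 382.5,88;  ledL [[348.9309 117.4365]] seen 347,88; ledR [[340.5971 247.1648]] seen ~341,185
(array([ 0.4096, -0.2187,  0.1226]), np.float64(0.00759567289433885))
(array([ 0.4178, -0.2683,  0.0602]), np.float64(0.011319641918480002))
```

Vertical scale in that crop was 1.0, so the seen points are (382,117), (347,118) and (341,247). That matches the prediction within 3 px, and the panel is centred in the grip (edge at x = 55.5 mm). Next I'll approach to about 4 mm gap.

```bash
python3 -m handwheel '{"linear":[[0,0.01,0.006],[0,0.02,0.012],[0,0.03,0.018],[0,0.038,0.024],[0,0.044,0.027],[0,0.046,0.027],[0,0.046,0.027],[0,0.046,0.027],[0,0.046,0.027]],"twist":[[0,0,0],[0,0,0],[0,0,0],[0,0,0],[0,0,0],[0,0,0],[0,0,0],[0,0,0],[0,0,0]]}' | head -5
cat > st.py <<'E'
from h import *
o=get_obs(); F=RB.T@o['wrist_force']; d=o['position']-OB; M=o['tool_rot'].T@o['wrist_torque']
print("bed y %.4f z %.4f x %.4f"%(d@UB-.052-grip_depth,d@NB,d@-RB[:,0]),"force tool xyz",F.round(2),"torque",M.round(2),"rot err deg",np.degrees(Rn.from_matrix(RB.T@o['tool_rot']).as_rotvec()).round(2),"t",round(o['time'],2),"gap %.4f grip %.0f"%(o['finger_gap'],o['grip_force']))
E
python3 st.py; python3 -m handwheel '{"linear":[[0,0.001,0],[0,0.001,0],[0,0.002,0],[0,0.002,0]],"twist":[[0,0,0],[0,0,0],[0,0,0],[0,0,0]]}' >/dev/null; python3 st.py
```

```text
time: 10.22
position: [0.475, -0.1021, 0.3042]
tool_rot: [[-0.999, -0.043, 0.026], [-0.05, 0.818, -0.572], [0.003, -0.573, -0.82]]
wrist_force: [0.1, -0.4, -2.0]
finger_gap: 0.0113
bed y 0.0872 z 0.0086 x 0.0000 force tool xyz [-0.07  0.82  1.88] torque [-0.74 -0.05  0.02] rot err deg [-0.04  0.14 -0.14] t 10.22 gap 0.0113 grip 59
bed y 0.0868 z 0.0061 x -0.0001 force tool xyz [0.42 1.53 1.05] torque [-0.72 -0.02  0.03] rot err deg [-0.06  0.18 -0.17] t 10.55 gap 0.0110 grip 59
```

```bash
for i in 1 2 3; do python3 -m handwheel '{"linear":[[0,0.001,0],[0,0.001,0],[0,0.001,0]],"twist":[[0,0,0],[0,0,0],[0,0,0]]}' >/dev/null; python3 st.py; done
python3 - <<'E'
from h import *
w=snap('wrist','k1'); cv2.imwrite('pics/k1v.png',cv2.resize(w['pixels'][60:300,200:460,::-1],(780,600),interpolation=cv2.INTER_CUBIC,dst=None)[:, :])
E
```

```text
bed y 0.0868 z 0.0052 x -0.0001 force tool xyz [0.04 0.24 1.07] torque [-0.53 -0.02 -0.01] rot err deg [-0.04  0.17 -0.17] t 10.8 gap 0.0112 grip 59
bed y 0.0869 z 0.0045 x -0.0001 force tool xyz [ 0.21 -4.46  2.18] torque [0.52 0.07 0.2 ] rot err deg [ 0.01  0.17 -0.13] t 11.05 gap 0.0115 grip 59
bed y 0.0869 z 0.0040 x -0.0001 force tool xyz [ 0.12 -7.99  3.65] torque [1.5  0.06 0.18] rot err deg [ 0.1   0.17 -0.1 ] t 11.3 gap 0.0111 grip 59
```

View pics/k1v.png

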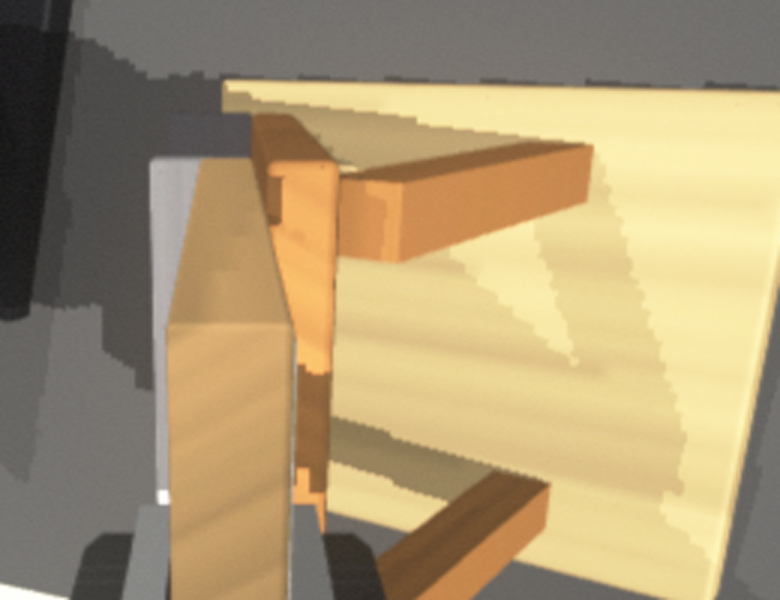

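The picture shows the panel flat against the bed, with the near bottom corner over the ledge at (200,160). The contact force acts about 0.24 m from the TCP, in the middle of the bed overlap, so the face is flat. I'll ease off to a light touch and then go down the slope.

```bash
python3 -m handwheel '{"linear":[[0,-0.0013,0],[0,-0.0013,0],[0,-0.0013,0]],"twist":[[0,0,0],[0,0,0],[0,0,0]]}' >/dev/null; python3 st.py; for i in 1 2 3 4; do python3 -m handwheel '{"linear":[[0,0,0.001],[0,0,0.002],[0,0,0.003],[0,0,0.003]],"twist":[[0,0,0],[0,0,0],[0,0,0],[0,0,0]]}' >/dev/null; python3 st.py; done
```

```text
bed y 0.0868 z 0.0046 x -0.0001 force tool xyz [ 1.09 -3.23  0.99] torque [0.46 0.06 0.21] rot err deg [-0.03  0.17 -0.15] t 11.6 gap 0.0113 grip 60
bed y 0.0838 z 0.0046 x -0.0000 force tool xyz [-0.91 -5.76  0.98] torque [ 0.85 -0.32  0.21] rot err deg [-0.03  0.15 -0.15] t 11.93 gap 0.0112 grip 60
bed y 0.0807 z 0.0046 x -0.0001 force tool xyz [-0.98 -6.61  0.42] torque [ 0.97 -0.35  0.26] rot err deg [-0.03  0.16 -0.16] t 12.27 gap 0.0113 grip 60
bed y 0.0779 z 0.0046 x -0.0001 force tool xyz [-0.38 -5.44 -1.06] torque [ 0.89 -0.26  0.28] rot err deg [-0.03  0.15 -0.16] t 12.6 gap 0.0113 grip 60
bed y 0.0751 z 0.0046 x -0.0001 force tool xyz [-0.47 -5.39 -2.91] torque [ 0.88 -0.15  0.25] rot err deg [-0.04  0.14 -0.16] t 12.93 gap 0.0113 grip 61
```

```bash
python3 -m handwheel '{"linear":[[0,-0.0005,0.001],[0,-0.0005,0.002],[0,-0.0005,0.003],[0,-0.0005,0.003]],"twist":[[0,0,0],[0,0,0],[0,0,0],[0,0,0]]}' >/dev/null; python3 st.py; python3 -m handwheel '{"linear":[[0,0,0.001],[0,0,0.002],[0,0,0.003],[0,0,0.004],[0,0,0.004],[0,0,0.004]],"twist":[[0,0,0],[0,0,0],[0,0,0],[0,0,0],[0,0,0],[0,0,0]]}' >/dev/null; python3 st.py
python3 - <<'E'
from h import *
w=snap('wrist','m1'); s=snap('scene','m1s'); t=snap('top','m1t')
u=proj(s,OB+UB*.06)[0].astype(int);v=proj(t,OB+UB*.06)[0].astype(int); cr=lambda c,u:cv2.resize(c['pixels'][u[1]-45:u[1]+45,u[0]-60:u[0]+60,::-1],(400,300),interpolation=cv2.INTER_CUBIC)
print(u,v)
cv2.imwrite('pics/m1v.png',np.vstack([np.hstack([cr(s,u),cr(t,v)]),np.hstack([cv2.resize(w['pixels'][:,:,::-1],(400,300)),cv2.resize(w['pixels'][75:225,200:400,::-1],(400,300))])]))
E
```

```text
bed y 0.0721 z 0.0049 x -0.0001 force tool xyz [-0.18 -3.28 -6.25] torque [ 0.34 -0.08  0.26] rot err deg [-0.09  0.13 -0.18] t 13.27 gap 0.0115 grip 61
bed y 0.0684 z 0.0049 x -0.0001 force tool xyz [ 0.26 -2.12 -7.93] torque [0.28 0.12 0.18] rot err deg [-0.09  0.11 -0.19] t 13.77 gap 0.0113 grip 61
[207 209] [327 232]
```

View pics/m1v.png

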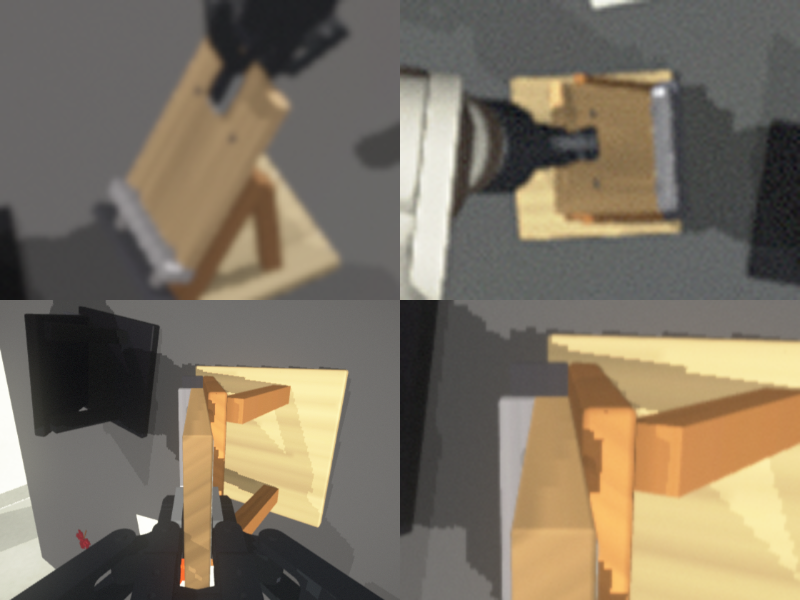

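The picture shows the panel bare-back out on the bed. Its lower edge is on the ledge (scene crop (150,235), top crop (665,150)), it's square to the bed, and the gripper is well above the jig. I'll add the last half millimetre, hold, and check for steadiness and slip.

```bash
python3 -m handwheel '{"linear":[[0,0,0.0005],[0,0,0.0005],[0,0,0.0005],[0,0,0.0005],[0,0,0.0005],[0,0,0.0005]],"twist":[[0,0,0],[0,0,0],[0,0,0],[0,0,0],[0,0,0],[0,0,0]]}' >/dev/null; python3 st.py; python3 -m handwheel '{"linear":[[0,0,0],[0,0,0],[0,0,0],[0,0,0],[0,0,0],[0,0,0],[0,0,0],[0,0,0]],"twist":[[0,0,0],[0,0,0],[0,0,0],[0,0,0],[0,0,0],[0,0,0],[0,0,0],[0,0,0]]}' >/dev/null; python3 st.py
python3 - <<'E'
from h import *
snap('wrist','n1')
for n in ('h1','n1'):
    g=cv2.cvtColor(load(n)['pixels'],cv2.COLOR_RGB2GRAY).astype(float)
    d=np.gradient(cv2.GaussianBlur(g[:,268:284].mean(1)[:,None],(1,5),0).ravel()); print(n,[(i,round(d[i],1)) for i in range(100,300) if abs(d[i])>4 and abs(d[i])==max(abs(d[i-4:i+5]))])
# ledge: outer/bed-side corner near end, from scene+top is coarse; ledge upper-face corner in wrist, on plane z=24mm off bed
c=load('n1')
for tr in (.009,.012,.015): print(tr,proj(c,OB-UB*tr+NB*.024+RB[:,0]*.055))
u,v=proj(c,OB-UB*.012+NB*.024+RB[:,0]*.055)[0].astype(int); print(g[v-14:v+15:2,u+6].astype(int), v)
E
```

```text
bed y 0.0680 z 0.0049 x -0.0001 force tool xyz [  1.05  -1.51 -10.  ] torque [0.2  0.31 0.18] rot err deg [-0.09  0.1  -0.19] t 14.42 gap 0.0115 grip 61
bed y 0.0680 z 0.0049 x -0.0001 force tool xyz [ 0.65 -1.73 -9.6 ] torque [0.23 0.28 0.17] rot err deg [-0.09  0.11 -0.19] t 15.08 gap 0.0113 grip 61
h1 [(123, np.float64(8.5)), (189, np.float64(6.5))]
n1 [(105, np.float64(-11.6)), (123, np.float64(18.9)), (189, np.float64(7.8))]
0.009 [[248.0339 125.0377]]
0.012 [[248.34   124.5167]]
0.015 [[248.6392 124.0073]]
[ 78  79  78  80  78  80  93 151 179 179 177 177 177 179 179] 124
```

There's no slip in the grip (rows 123 and 189 unchanged) and the hold is steady. The push is about 10 N, the ledge is down about 12 mm, and the bed contact is light. Handing in.

```bash
python3 -c "
from bench import *
print(close_job())"
```

```text
the job is handed in; nothing more can be done
None
```

The panel is turned over and lying flat and square on the jig's bed, bare back outward, still gripped and pressed onto the ledge at about 10 N (about 12 mm of its 24 mm travel); I handed the job in at about 15 s, and the result of the judging was not shown to me.

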